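# Load the last saucer and start the saucer dryer

### The job

A rinsed saucer is draining on edge in the small wooden stand: lower it, still on edge, into a free slot of the steel saucer dryer's wire rack, and let go only when it is down on the rails. Then start the dryer with the clockwork timer on its raised end: turn the winged knob clockwise past the last (30 minute) mark to wind it, then turn it back to the 10 minute mark, the next long mark after zero. Do not disturb the milk pitcher and the white cup.

Things in the scene. Friction and masses are not known exactly. Their poses are not given: they have to be found in the camera images.
- saucer: White saucer to load, 150 mm across, 19 mm foot to lip, 0.18 kg. Starts on edge in the stand, top 168 mm above the worktop; straight up by 70 mm it clears the stand. Origin: centre of its underside; z is its axis, out of the hollow side (level while on edge, at first about world -y); its turn about z does not matter.
- saucer_mid (a point): Middle of that saucer's disc, half way through its thickness. Pinch the top of the rim from above, fingers 20 to 25 mm down, closing along the saucer's axis; there the rim is 10 mm thick, its middle 4 mm further along the saucer's z. Its back slopes 18 degrees, so once pinched the saucer settles against the pads and hangs about 15 degrees askew: tilt the hand back to bring it upright.
- stand: Small fixed beech draining stand holding that saucer: base 104 x 60 x 16 mm with four 6 mm dowels, 62 mm tall above the base, between which the saucer stands. Origin: centre of its underside; the slot runs along its x, the saucer's axis along its y.
- dryer: Saucer dryer, fixed steel cabinet 170 mm deep (x) by 235 mm long (y). Origin: centre of its underside, on the worktop; x points to its back, away from the robot, y to its left end, z up. Left part, y = 2 to 118 mm: raised timer housing, flat top at z = 112 mm. Right part: deck at z = 32 mm with the wire rack.
- rack_mid (a point): Middle of the wire rack, at rail height (60 mm up). Rails run along the dryer's y at x = +-55 mm; on each stand five 5 mm wires, 26 mm apart, up to z = 137 mm. Between them are four slots, each 21 mm wide. The slot farthest from the timer holds another saucer (fixed, leave it); the other three are free.
- slot_a (a point): Free slot next to the timer housing: where the middle of the rim of a saucer seated in it comes to be, 112 mm above the worktop, its lowest point 37 mm. Saucer's axis along the dryer's y, hollow side either way. It may lean up to 12 degrees between the wires, so its middle may end up to 15 mm to either side.
- slot_b (a point): The same for the next free slot, 26 mm farther from the timer and 52 mm from the slot of the saucer already there.
- slot_c (a point): The same for the third free slot, right beside the saucer already there: little room for fingers.
- timer (a joint): Knob angle, rad, 0 to 5.0, growing clockwise seen from above, 0.157 a minute. 0 min: 0, pointer along the dryer's +x; 10 min: 1.571, pointer along -y, to the rack; 20 min: 3.142; 30 min: 4.712, along +y; end stop 5.0. White dial, black marks every 5 min, long ones at 0, 10, 20, 30. Starts between 0 and 1.2. Friction 0.08 N m, no spring: stays where left.
- timer_axis (a point): On the knob's axis, at the top of the knob, 141 mm above the worktop and 29 mm above the housing. The black knob is a hub 29 to 40 mm across with one wing on the pointer's side. Push the side of the wing round with a fingertip, or grip across it.
- wing_tip (a point): Outer end of the knob's wing, 42 mm from the axis. The wing is 10 mm thick, 24 mm tall (116 to 140 mm above the worktop), with a white line on top as the pointer; on the far side of the hub it sticks out only to 16 mm.
- pitcher: Steel milk pitcher, 65 x 96 x 80 mm, loose, at the left front. Leave it alone. Origin: centre of its underside.
- cup: White espresso cup, 65 x 83 x 53 mm, loose, at the far left. Leave it alone. Origin: centre of its underside.

How it is judged:
By the outcome, as a careful person would: the job done as asked, in the order asked, and still so for the second after the job is handed in, with the robot touching nothing.
It also fails if it takes over 64 s, if anything falls off the work surface, if the arm or the gripper's body presses on something with over 40 N, if the wrist force passes 120 N, or if a joint passes its speed limit or range.

### The arm

A 6-joint arm with a two-finger parallel gripper is mounted at the origin on a cart in front of the work surface, level with it; the furniture and walls round the work are solid. World frame = base frame: x ahead of the robot, y to its left, z up, the work surface at z = 0. Lengths are in mm, angles in rad, forces in N, time in s.
With the tool pointing down it reaches from about 375 to 750 mm from the base axis. Payload 9 kg.
Tool frame: the origin (TCP) lies at the very end of the fingers, on their centre line; the grasp point (between the pads) lies 19 mm behind it (arm.grip_point_offset is the distance from the TCP to the grasp point, in mm); z points along the fingers, y is the line along which they close (so a half turn about z gives the same grasp; the last joint's range is limited). The gripper opens to 85 mm and grips with 20 to 120 N. Pads are 22 mm wide; open, the fingers measure 114 mm over their backs; the gripper's body (76 mm by 85 mm) begins 54 mm behind the grasp point. The pads swing forward as they close: fully open they stand 13 mm farther back than shut.
Start: joints at [1.072, 0.104, 0.097, 1.564, 0, 1.353], TCP at [166.28, 576.534, 195.631] pointing down, gripper open.
Joint ranges: [-2.99, 2.99], [-0.84, 1.86], [-1.1, 1.16], [-1.84, 2.11], [-1.51, 1.56], [-3.14, 3.14]. Speed limits (rad/s): [2.22, 2.22, 2.57, 3.14, 3.14, 3.14].

### API

Orientations are given as a unit quaternion [w, x, y, z].
In Python, from plant import state, read_camera, calibration, order, arm gives the robot as it stands.
- The arm moves only by the tool play_rows, never from a script. Its argument "plan" is one flat list of numbers, 7 for each row, row after row: the shift along the tool's x, y, z normalised to -1 to 1, where 1 is 0.2 m, then the turn, a rotation vector about the tool's x, y, z normalised to -1 to 1, where 1 is 90 degrees, then the gripper command: -1 is fully open, 1 is shut, values between are in proportion. A call has 1 to 12 rows; each row is the pose to reach, as a shift and turn from the pose commanded when the call began, along the tool's axes at that moment; what a row does not reach only later rows make up. A row lasts 1/10 s, in which the tool goes at most 50 mm and 8.59 degrees, less where a joint would pass 70% of its speed; a pose out of reach is approached as far as the arm can. A call with a number of a shift or a turn outside -1 to 1 is refused whole. A call with a gripper value outside its range is refused whole. The fingers move at their own pace and stop on an object; "grip_force" is the grip in N (left out, the last holds). Time passes only in rows, so rows that repeat a pose let the fingers close. It gives the time, the measured TCP pose, the force, the opening and the grip force at its end, in the units of the state.
- state(): the state, without advancing time (a new reading comes with each control period).
- read_camera(name): name is "side" or "top" or "wrist"; returns the picture (480x640x3 uint8, red, green, blue); there is no depth.
- calibration(name): a dict with "K" (3x3 intrinsics, pixels), "k1" (the pictures are not rectified: a ray, as slopes to the right and down, at radius r is drawn at 1 + k1 r^2 times it, then the intrinsics apply), "T" (4x4, takes a point from camera to world coordinates). Camera axes: x right, y up, looking along -z (the intrinsics and any distortion apply to the point x, -y, -z); pixel columns grow to the right and rows downward; lengths in mm; the calibration is good to about 2 mm. A picture is of the moment at which its call begins: read the wrist's pose just before it. calibration takes no time and is no camera call; for the wrist camera it gives the pose at the moment of the call.
- order.sign_off(): hands the job in; it is judged then, once.
The state is a dict: "time_s": time; "qpos": joint angles; "joint_vel": joint speeds; "effort": joint torques, N m; "ee_pos": TCP position; "eef_rot": TCP orientation; "contact_force": force on the tool from outside, world axes, zero at the start; "ft_torque": the same for the moment, N m; "gripper_width": opening from 0.0 (shut) to 1.0 (fully open); "finger_force": force on a finger pad.
Only numpy, scipy, OpenCV 4.12 (cv2) and the standard library are available. Lean on these libraries where they do the work, as an engineer would, in place of code of your own. Each camera call takes 0.05 s, during which the arm holds its last target. There are 200 camera calls.

## Working session

There is one attempt and no reset: what is moved stays moved. The work goes in short steps, Python scripts to look and compute and a tool call to move; the robot and the scene stay as the last step left them, time stands still between calls to the robot, and variables do not carry over. Pictures are saved under pics/ and viewed, at most 10 in all, crops included, and the job is handed in when it is done.

Besides the shell and the picture viewer there is one more tool, called after "Call:" by a JSON object that holds its "method" and its "body". play_rows: Moves the arm, as the interface text tells. Scaled input: -1 to 1 covers 0.2 m each way for a shift and 90 degrees each way for a turn. Its arguments: {"type":"object","properties":{"plan":{"type":"array"},"grip_force":{"type":"number"}},"required":["plan"]}

```bash
mkdir -p pics; ls
python3 - <<'E'
from plant import state, read_camera, calibration, arm
import cv2,numpy as np
for n in("top","side"):
    c=calibration(n); print(n,c["K"],c["k1"],np.round(c["T"],3).tolist())
    cv2.imwrite(f"pics/{n}0.png",read_camera(n)[:,:,::-1])
s=state();print(s); print([a for a in dir(arm) if a[0]!='_'],arm.grip_point_offset)
E
```

```text
pics
top [[491.29613874   0.         328.79115349]
 [  0.         491.29613874 235.94400913]
 [  0.           0.           1.        ]] -0.11127459608573605 [[0.02, 0.985, -0.17, 294.974], [-0.999, 0.024, 0.021, 411.019], [0.025, 0.169, 0.985, 956.809], [0.0, 0.0, 0.0, 1.0]]
side [[596.07146671   0.         319.79911909]
 [  0.         596.07146671 239.69166332]
 [  0.           0.           1.        ]] -0.16683945578050485 [[-0.846, 0.275, -0.457, -70.185], [-0.532, -0.475, 0.701, 1130.89], [-0.024, 0.836, 0.548, 687.904], [0.0, 0.0, 0.0, 1.0]]
{'time_s': 0.1, 'qpos': array([ 1.07227831e+00,  1.04634457e-01,  9.65035614e-02,  1.56389409e+00,
       -6.90490849e-06,  1.35308236e+00]), 'joint_vel': array([ 0.00241693, -0.00026747,  0.00200129, -0.00063047, -0.00124477,
       -0.00141402]), 'effort': array([ 6.00405678e-03, -5.58205462e+01,  5.04722142e+01,  1.29116312e-02,
       -2.89223381e-04,  2.28064215e-05]), 'ee_pos': array([166.10391661, 576.1793149 , 194.87918655]), 'eef_rot': array([-2.12094954e-04,  1.39941167e-01,  9.90159630e-01, -5.76564571e-04]), 'contact_force': array([ 0.06014007, -0.6767071 ,  0.48701975]), 'ft_torque': array([0.00842316, 0.06881009, 0.03621917]), 'finger_force': 0.0, 'gripper_width': 0.9996114977907908}
['Unreachable', 'grip_point_offset'] 18.700000000000003
```

View pics/top0.png

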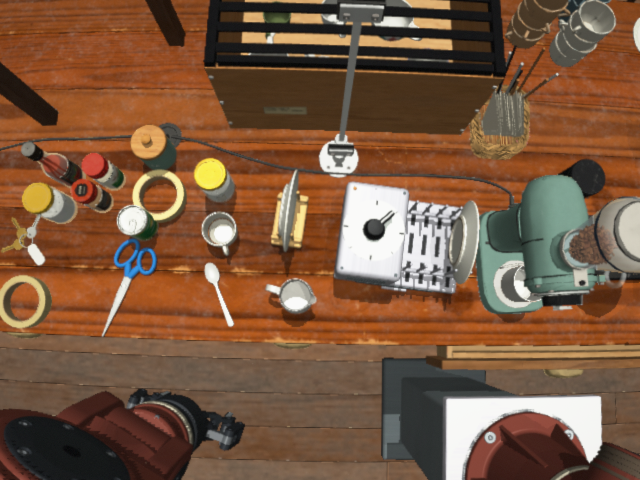

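View pics/side0.png

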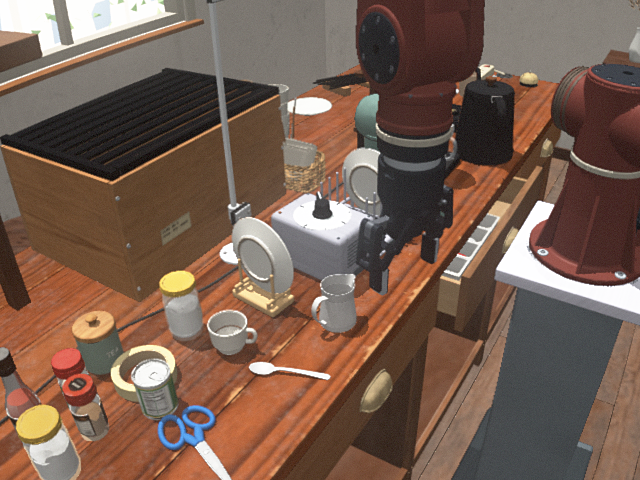

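The top view has world +x up and +y left. The saucer in its stand is near (290,212), the timer knob at (374,229), the rack around (430,245), the fixed saucer at (465,240), and the pitcher at (297,295). The side view shows the saucer standing on edge at (262,257). I'll enlarge both.

```bash
cat > h.py <<'E'
import numpy as np, cv2
from plant import state, read_camera, calibration
from scipy.spatial.transform import Rotation as R
def ray(cal,u,v):
    K=np.array(cal["K"]);D=np.array([cal["k1"],0,0,0.])
    x,y=cv2.undistortPoints(np.array([[[u,v]]],float),K,D)[0,0]
    T=np.array(cal["T"]); return T[:3,3],T[:3,:3]@np.array([x,-y,-1])
def at_z(cal,u,v,z):
    o,d=ray(cal,u,v); return o+d*(z-o[2])/d[2]
def proj(cal,P):
    T=np.array(cal["T"]);p=T[:3,:3].T@(np.array(P,float)-T[:3,3]);x,y=p[0]/-p[2],-p[1]/-p[2]
    f=1+cal["k1"]*(x*x+y*y);K=np.array(cal["K"]);return np.array([K[0,0]*x*f+K[0,2],K[1,1]*y*f+K[1,2]])
def crop(img,u0,v0,u1,v1,s,name):
    c=cv2.resize(img[v0:v1,u0:u1],None,fx=s,fy=s,interpolation=cv2.INTER_CUBIC)
    cv2.imwrite("pics/"+name,c[:,:,::-1] )
E
python3 - <<'E'
from h import *
crop(cv2.imread("pics/top0.png")[:,:,::-1],260,160,490,310,3.4,"topc.png")
crop(cv2.imread("pics/side0.png")[:,:,::-1],220,140,400,320,3.3,"sidec.png")
E
```

```text
(no output)
```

View pics/topc.png

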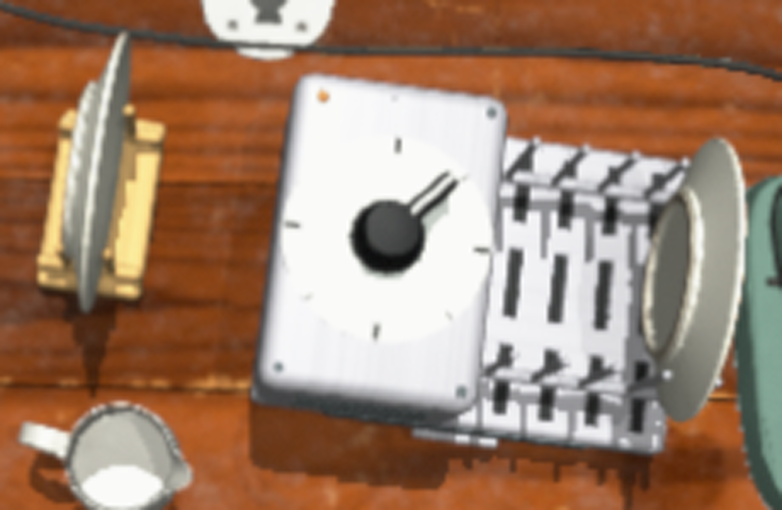

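View pics/sidec.png

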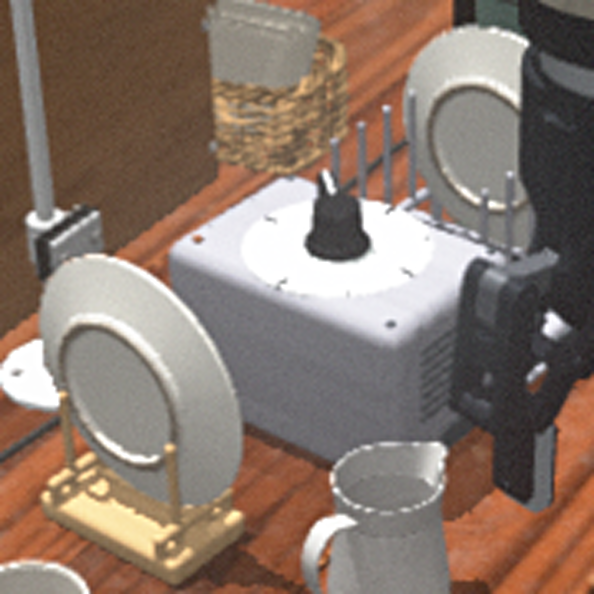

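The crop shows dial marks at 0 (397,145), 10 (482,250), 20 (376,330) and 30 (292,225), with the pointer toward (455,178). The housing corners and wire tops are readable, and the saucer lip runs from (125,32) to (88,310).

Run:
```python
from h import *
c=calibration("top");f=lambda u,v,z:at_z(c,260+u/3.4,160+v/3.4,z)
np.set_printoptions(precision=1,suppress=True)
m=[f(*p,112) for p in[(397,145),(482,250),(376,330),(292,225)]]
print("marks",*m,"ctr",(m[0]+m[2])/2,(m[1]+m[3])/2)
for a,b in((2,0),(1,3)):
    d=m[b]-m[a];print("ang",np.degrees(np.arctan2(d[1],d[0])),np.linalg.norm(d))
for n,p in dict(TL=(300,76),TR=(507,98),BL=(255,388),BR=(474,412)).items():print(n,f(*p,112))
print("line",f(455,177,140),f(415,213,140),"hubtop",f(388,228,141))
print("back wires",*[f(*p,137) for p in[(536,140),(587,150),(635,155),(686,163)]])
print("front wires",*[f(*p,137) for p in[(510,347),(560,357),(613,362),(665,375)]])
print("lip",f(125,32,93),f(88,310,93))
s=calibration("side");g=lambda u,v,z:at_z(s,220+u/3.3,140+v/3.3,z)
print("side top lip/back",g(95,254,168),g(115,256,168))
# side: left/right extents
print("stand",*[f(*p,16) for p in[(65,108),(165,122),(38,283),(140,300)]])
w=calibration("wrist");print("wrist cam in tool",np.array(w["K"]).tolist(), np.array(w["T"]))
```

```text
marks [502.5 309.3 112. ] [448. 265. 112.] [405.1 319.8 112. ] [458.6 363.6 112. ] ctr [453.8 314.6 112. ] [453.3 314.3 112. ]
ang -6.119330524222218 97.97679335926361
ang 83.83286651109283 99.13691827679908
TL [538.3 360.5 112. ]
TR [529.6 251.2 112. ]
BL [374.  381.1 112. ]
BR [364.2 269.4 112. ]
line [479.9 283.3 140. ] [460.9 303.6 140. ] hubtop [452.7 317.2 141. ]
back wires [501.  241.3 137. ] [496.5 215.  137. ] [494.7 190.2 137. ] [491.2 163.7 137. ]
front wires [394.8 255.5 137. ] [390.3 230.4 137. ] [388.4 203.6 137. ] [382.3 177.2 137. ]
lip [565.8 453.9  93. ] [414.5 468.3  93. ]
side top lip/back [505.5 466.8 168. ] [495.2 463.3 168. ]
stand [543.1 491.   16. ] [536.2 432.7  16. ] [440.  502.4  16. ] [431.6 444.1  16. ]
wrist cam in tool [[392.8828770921319, 0.0, 326.248544211148], [0.0, 392.8828770921319, 247.8143623058712], [0.0, 0.0, 1.0]] [[  0.3  -0.9  -0.3  92.7]
 [  1.    0.3   0.1 597.5]
 [ -0.   -0.3   1.  373.7]
 [  0.    0.    0.    1. ]]
```

```bash
cat >> h.py <<'E'
def pose(yaw,tilt=0):  # deg; tilt about tool x
    return R.from_euler('z',yaw,degrees=True)*R.from_euler('x',180,degrees=True)*R.from_euler('x',tilt,degrees=True)
def cur():
    s=state();q=s["eef_rot"];return s,s["ee_pos"],R.from_quat([q[1],q[2],q[3],q[0]])
def go(p,yaw,tilt=0,frm=None):
    s,p0,R0=cur()
    if frm: p0,R0=np.array(frm[0]),frm[1]
    d=R0.inv().apply(np.array(p,float)-p0)/200; w=(R0.inv()*pose(yaw,tilt)).as_rotvec()/(np.pi/2)
    print(np.round(d,3),np.round(w,3),"dist",round(float(np.linalg.norm(d)*200)),"deg",round(float(np.linalg.norm(w)*90)))
E
python3 - <<'E'
from h import *
go((320,520,250),174.6)
go((489.5,465,250),174.6)
E
```

```text
[-0.817 -0.057 -0.276] [-0.001 -0.    -0.119] dist 173 deg 11
[-1.708 -0.086 -0.276] [-0.001 -0.    -0.119] dist 346 deg 11
```

Call:
{"method": "play_rows", "body": {"plan": [-0.817,-0.057,-0.276,0,0,-0.119,-1,-0.817,-0.057,-0.276,0,0,-0.119,-1,-0.817,-0.057,-0.276,0,0,-0.119,-1,-0.817,-0.057,-0.276,0,0,-0.119,-1,-0.817,-0.057,-0.276,0,0,-0.119,-1]}}

```text
time_s: 0.6
ee_pos: [323.4, 519.2, 251.4]
eef_rot: [0.001, 0.049, 0.999, 0.0]
contact_force: [-0.3, 0.1, -1.1]
gripper_width: 0.998
finger_force: 0.0
```

Run:
```python
from h import *
s,p,r=cur();print(p,r.as_matrix().round(3).tolist(),s["qpos"])
go((489.5,465,250),174.6)
```

```text
[323.41187708 519.17018788 251.40865107] [[-0.995, 0.098, 0.001], [0.098, 0.995, 0.0], [-0.001, 0.001, -1.0]] [ 8.00495348e-01  1.60887006e-01  2.60574485e-01  1.66929591e+00
 -5.55275123e-04  8.98252417e-01]
[-0.853 -0.189  0.008] [ 0.     0.001 -0.002] dist 175 deg 0
```

Call:
{"method": "play_rows", "body": {"plan": [-0.853,-0.189,0.008,0,0,0,-1,-0.853,-0.189,0.008,0,0,0,-1,-0.853,-0.189,0.008,0,0,0,-1,-0.853,-0.189,0.008,0,0,0,-1,-0.853,-0.189,0.008,0,0,0,-1,-0.853,-0.189,0.008,0,0,0,-1]}}

```text
time_s: 1.2
ee_pos: [485.7, 466.9, 248.3]
eef_rot: [-0.001, 0.047, 0.999, -0.0]
contact_force: [-0.9, 0.2, 0.1]
gripper_width: 1.005
finger_force: 0.0
```

Run:
```python
from h import *
c=calibration("wrist");im=read_camera("wrist");crop(im,0,0,640,480,1.25,"w1.png")
import pickle;pickle.dump(c,open("w1.pkl","wb"))
s,p,r=cur();print(p,s["contact_force"],np.degrees(r.as_rotvec()))
for z in(168,145):print(proj(c,(489.5,465,z))*1.25)
```

```text
[485.14287099 467.27543409 248.87087492] [0.39145113 0.18565636 0.56640636] [-8.36901571e+00 -1.79748011e+02  1.50462591e-02]
[405.36961716 309.83968014]
[405.59492163 298.45726635]
```

View pics/w1.png

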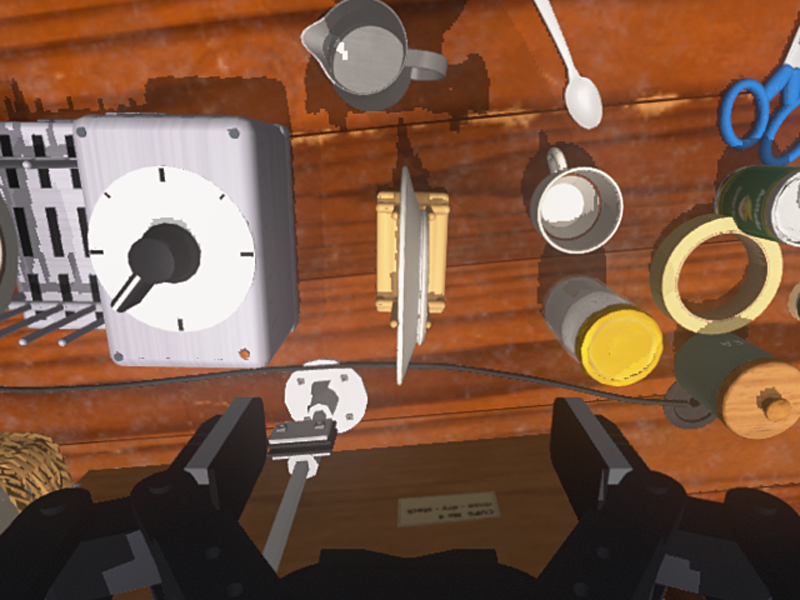

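The wrist view has +y to the right and +x down. The saucer lip line runs from (405,168) to (400,383), and the foot side reaches about (428,260).

Run:
```python
from h import *;import pickle
c=pickle.load(open("w1.pkl","rb"));f=lambda u,v,z:at_z(c,u/1.25,v/1.25,z).round(1)
print("lip",f(405,168,93),f(400,383,93),"lip top",f(400,300,168),f(400,320,168))
print("stand",f(378,192,16),f(446,192,16),f(378,312,16))
print("axis",*[f(*p,112) for p in [(180,324),(97,252),(163,175),(247,254)]])
print("foot ring",f(428,260,93))
go((489.5,465,144),174.6)
```

```text
lip [415.7 471.4  93. ] [569.2 452.9  93. ] lip top [483.6 462.6 168. ] [495.1 461.5 168. ]
stand [433.8 447.   16. ] [439.  502.3  16. ] [536.  435.5  16. ]
axis [502.4 309.  112. ] [448.4 265.7 112. ] [404.9 320.8 112. ] [459.2 364.  112. ]
foot ring [478.1 481.4  93. ]
[-0.023 -0.009  0.524] [-0.    -0.001  0.001] dist 105 deg 0
```

Run:
```python
from h import *
go((492,467.3,145),173.6)
```

```text
[-0.035  0.003  0.519] [-0.    -0.001  0.012] dist 104 deg 1
```

Call:
{"method": "play_rows", "body": {"plan": [-0.035,0.003,0.25,0,0,0.012,-1,-0.035,0.003,0.4,0,0,0.012,-0.5,-0.035,0.003,0.519,0,0,0.012,-0.2,-0.035,0.003,0.519,0,0,0.012,0.3,-0.035,0.003,0.519,0,0,0.012,1,-0.035,0.003,0.519,0,0,0.012,1,-0.035,0.003,0.519,0,0,0.012,1,-0.035,0.003,0.519,0,0,0.012,1,-0.035,0.003,0.519,0,0,0.012,1,-0.035,0.003,0.519,0,0,0.012,1], "grip_force": 40}}

```text
time_s: 2.25
ee_pos: [493.6, 466.6, 145.7]
eef_rot: [0.0, 0.056, 0.998, 0.0]
contact_force: [0.6, -1.0, -0.6]
gripper_width: -0.0
finger_force: 0.0
```

Run:
```python
from h import *
s,p,r=cur();print(p,s["contact_force"],s["gripper_width"],s["finger_force"])
go((492,467.3,230),173.6)
```

```text
[493.59481508 466.63811881 145.68916271] [ 0.61491785 -0.96436274 -0.57925602] -0.00030968601053943536 0.0
[ 0.008  0.002 -0.422] [ 0.     0.    -0.001] dist 84 deg 0
```

Run:
```python
from h import *
import pickle
c=calibration("wrist");a=read_camera("wrist");b=read_camera("side")
pickle.dump(c,open("w2.pkl","wb"))
A=cv2.resize(a[100:460,160:500],None,fx=1.2,fy=1.2);B=cv2.resize(b[130:330,200:370],None,fx=2.3,fy=2.3)
h=min(A.shape[0],B.shape[0]);cv2.imwrite("pics/c2.png",np.hstack([A[:h],B[:h]])[:,:,::-1]);print(A.shape,B.shape)
```

```text
(432, 408, 3) (460, 391, 3)
```

View pics/c2.png

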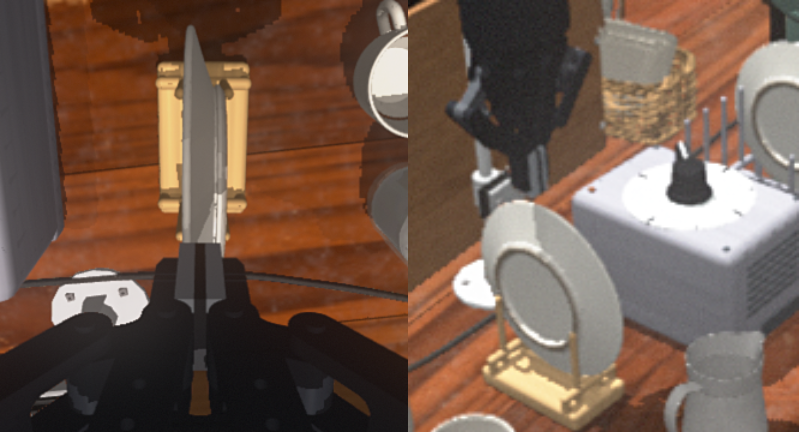

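Run:
```python
from h import *
import pickle
c=pickle.load(open("w2.pkl","rb"));s=calibration("side");t=calibration("top")
P=state()["ee_pos"]
fs=lambda q:((proj(s,q)-[200,130])*2.3+[408,0]).round(); fw=lambda q:((proj(c,q)-[160,100])*1.2).round()
print("tcp",fs(P),fw(P))
for n,q in dict(top=(492,467,168),c=(492,467,93),far=(566.5,458,93),near=(417.5,476,93)).items():print(n,fs(q),fw(q))
f=lambda u,v,z:at_z(c,u/1.2+160,v/1.2+100,z).round(1)
print(f(191,27,93),f(205,270,P[2]))
print(fs((492,462,168)), at_z(s,200+(520-408)/2.3,130+201/2.3,168))
```

```text
tcp [536. 230.] [199. 226.]
top [535. 205.] [200. 246.]
c [543. 289.] [200. 183.]
far [475. 256.] [199. 309.]
near [616. 324.] [201.  31.]
[415.3 471.4  93. ] [514.  466.6 145.5]
[539. 202.] [504.77513802 468.03258879 168.        ]
```

Run:
```python
from h import *
b=read_camera("side");a=read_camera("wrist")
A=cv2.resize(b[170:250,230:280],None,fx=7,fy=7,interpolation=cv2.INTER_CUBIC);B=cv2.resize(a[260:400,280:385],None,fx=4,fy=4,interpolation=cv2.INTER_CUBIC)
cv2.imwrite("pics/c3.png",np.hstack([A,B])[:,:,::-1]);print(A.shape,B.shape,state()["ee_pos"])
```

```text
(560, 350, 3) (560, 420, 3) [493.47895883 466.57736804 145.37739608]
```

View pics/c3.png

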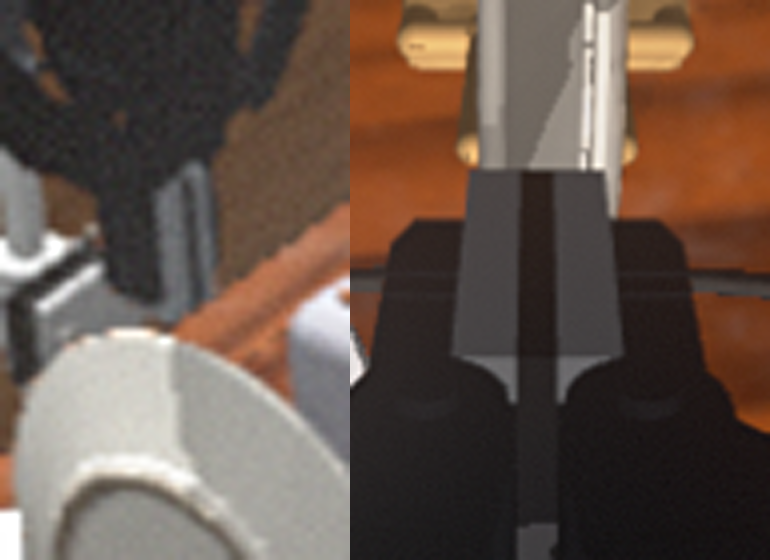

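The fingers closed above the rim: in the side view the tips end near pixel (253,213), with the rim at about (255,219). I'll compare the start picture with the stated finger geometry.

Run:
```python
from h import *
s=calibration("side");t=calibration("top")
# start pose open fingers
p0=np.array([166.3,576.5,195.6]);ty=np.array([.277,.96,0]);tx=np.array([-.96,.277,0])
for z in(0,13,33,46):
  print(z,[ ((proj(s,p0+ty*k*50+tx*j*11+[0,0,z])-[220,140])*3.3).round().tolist() for k in(1,-1) for j in (1,-1)])
P=state()["ee_pos"];w=calibration("wrist");r=cur()[2]
for z in(0,13,20,33):
  print(z,[ ((proj(s,P+r.apply([11*j,9*k,-z]))-[230,170])*7).round().tolist() for k in(1,-1) for j in (1,-1)],
   [ ((proj(w,P+r.apply([11*j,9*k,-z]))-[280,260])*4+[350,0]).round().tolist() for k in(1,-1) for j in (1,-1)])
```

```text
0 [[535.0, 614.0], [493.0, 587.0], [705.0, 500.0], [664.0, 476.0]]
13 [[536.0, 588.0], [494.0, 560.0], [708.0, 474.0], [666.0, 450.0]]
33 [[538.0, 546.0], [495.0, 519.0], [712.0, 434.0], [670.0, 410.0]]
46 [[540.0, 519.0], [496.0, 491.0], [715.0, 407.0], [672.0, 384.0]]
0 [[186.0, 450.0], [121.0, 422.0], [237.0, 418.0], [172.0, 390.0]] [[610.0, 30.0], [607.0, 195.0], [461.0, 30.0], [464.0, 195.0]]
13 [[182.0, 405.0], [117.0, 376.0], [233.0, 373.0], [168.0, 345.0]] [[615.0, 69.0], [612.0, 244.0], [456.0, 69.0], [459.0, 244.0]]
20 [[179.0, 380.0], [114.0, 352.0], [231.0, 349.0], [165.0, 321.0]] [[618.0, 93.0], [615.0, 273.0], [453.0, 93.0], [456.0, 273.0]]
33 [[175.0, 334.0], [109.0, 306.0], [227.0, 302.0], [161.0, 275.0]] [[625.0, 142.0], [621.0, 334.0], [447.0, 142.0], [450.0, 334.0]]
```

The pictures agree that the fingers really end about 38 mm short of the reported TCP: 38 mm shut, about 51 mm open, with correct lateral position. I'll apply that offset, then reopen, go down to TCP z = 108 and close.

Call:
{"method": "play_rows", "body": {"plan": [0,0,0,0,0,0,-1,0,0,0,0,0,0,-1,0,0,0,0,0,0,-1,0,0,0,0,0,0,-1,0,0,0.1,0,0,0,-1,0,0,0.187,0,0,0,-1,0,0,0.187,0,0,0,-1]}}

```text
time_s: 3.15
ee_pos: [492.1, 465.7, 105.2]
eef_rot: [-0.002, 0.056, 0.998, -0.001]
contact_force: [-0.4, -0.5, 0.2]
gripper_width: 0.998
finger_force: 0.0
```

Call:
{"method": "play_rows", "body": {"plan": [0,0,0,0,0,0,1,0,0,0,0,0,0,1,0,0,0,0,0,0,1,0,0,0,0,0,0,1,0,0,0,0,0,0,1,0,0,0,0,0,0,1,0,0,0,0,0,0,1,0,0,0,0,0,0,1], "grip_force": 40}}

```text
time_s: 3.95
ee_pos: [493.6, 468.0, 108.4]
eef_rot: [0.0, 0.056, 0.998, 0.001]
contact_force: [0.9, 4.9, -1.3]
gripper_width: 0.08
finger_force: 38.9
```

Call:
{"method": "play_rows", "body": {"plan": [0,0,0,0,0,0,0,0,0,0,0,0,0,0,0,0,0.03,0,0,0,0,0,0,0.03,0,0,0,0,0,0,0.03,0,0,0,1,0,0,0.03,0,0,0,1,0,0,0.03,0,0,0,1,0,0,0.03,0,0,0,1,0,0,0.03,0,0,0,1,0,0,0.03,0,0,0,1], "grip_force": 50}}

```text
time_s: 4.95
ee_pos: [494.0, 469.9, 103.1]
eef_rot: [0.001, 0.056, 0.998, 0.003]
contact_force: [1.9, 11.8, -1.7]
gripper_width: 0.096
finger_force: 48.4
```

Call:
{"method": "play_rows", "body": {"plan": [0,0,-0.05,0,0,0,1,0,0,-0.1,0,0,0,1,0,0,-0.2,0,0,0,1,0,0,-0.3,0,0,0,1,0,0,-0.4,0,0,0,1,0,0,-0.55,0,0,0,1,0,0,-0.7,0,0,0,1,0,0,-0.7,0,0,0,1,0,0,-0.7,0,0,0,1]}}

```text
time_s: 5.85
ee_pos: [493.8, 466.8, 242.1]
eef_rot: [0.0, 0.056, 0.998, 0.0]
contact_force: [0.1, -0.7, -2.5]
gripper_width: 0.046
finger_force: 51.7
```

Run:
```python
from h import *
import pickle
s,p,r=cur();print(s["time_s"],p,s["contact_force"],s["gripper_width"])
t=read_camera("top");b=read_camera("side")
w=calibration("wrist");a=read_camera("wrist");pickle.dump(w,open("w3.pkl","wb"))
cv2.imwrite("pics/raw_w3.png",a[:,:,::-1])
A=cv2.resize(a[100:460,160:440],None,fx=1.4,fy=1.4);B=cv2.resize(b[80:290,190:370],None,fx=2.2,fy=2.2)
h=min(A.shape[0],B.shape[0]);cv2.imwrite("pics/c4.png",np.hstack([A[:h],B[:h]])[:,:,::-1]);print(A.shape,B.shape)
```

```text
5.85 [493.75873945 466.79570407 242.09938455] [ 0.1257615  -0.74327435 -2.51190141] 0.04566398300008171
(504, 392, 3) (462, 396, 3)
```

View pics/c4.png

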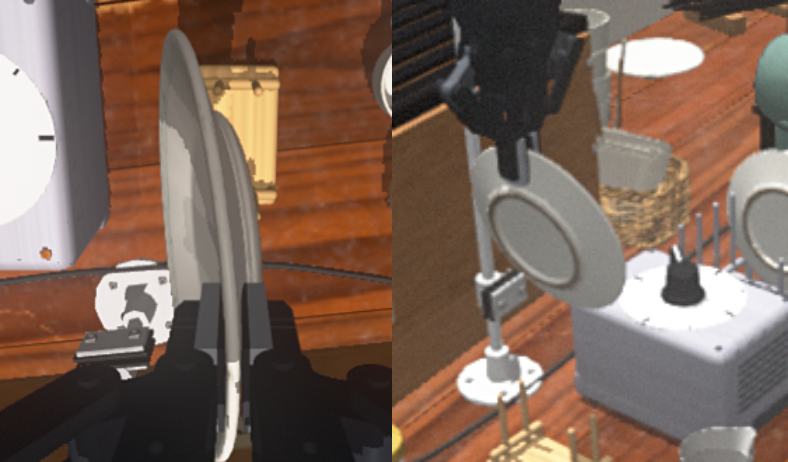

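The saucer is held and clear of the stand. It leans hollow side up, with its bottom toward −y. In the wrist view the lip ellipse extremes are about (175,28) and (160,130), and in the side view about (478,170) and (625,282). I'll fit the lip circle to these points.

```bash
cat > fit.py <<'E'
from h import *
from scipy.optimize import least_squares
th=np.linspace(0,2*np.pi,721)
def lip(v):
    C=v[:3];n=R.from_euler('z',v[4],degrees=True).apply([0,-np.cos(np.radians(v[3])),np.sin(np.radians(v[3]))])
    a=np.cross(n,[0,0,1]);a/=np.linalg.norm(a);b=np.cross(n,a)
    return C,n,C+75*(np.cos(th)[:,None]*a+np.sin(th)[:,None]*b)
def fit(obs,v0,yaw0):
    def res(v):
        _,_,q=lip(v);o=[]
        for cal,pts in obs:
            e=np.array([proj(cal,k) for k in q[::4]])
            o+= [np.linalg.norm(e-p,axis=1).min() for p in pts]
        return np.array(o+[ (v[4]-yaw0)/2 ])
    r=least_squares(res,v0,loss='soft_l1',diff_step=1e-3);return r.x,res(r.x)
E
python3 - <<'E'
from fit import *;import pickle
np.set_printoptions(precision=1,suppress=True)
w=pickle.load(open("w3.pkl","rb"));s=calibration("side")
W=np.array([(175,29),(161,130),(166,210),(232,250),(238,340),(236,390)])/1.4+[160,100]
S=(np.array([(477,170),(487,222),(520,270),(565,299),(600,307),(624,280),(610,236),(570,187),(505,149)])-[392,0])/2.2+[190,80]
v,e=fit([(w,W),(s,S)],[493,455,232,15,-6.3],-6.3)
C,n,q=lip(v);print("lip centre",C,"tilt,yaw",v[3:],"res",e)
s_,p,r=cur();print("n",n,"in tool: centre",r.inv().apply(C-p),"n",r.inv().apply(n))
print("lip top z",q[:,2].max(),"tcp",p)
E
```

```text
lip centre [490.9 449.7 231.6] tilt,yaw [13.8 -6.1] res [8.9 0.9 1.9 0.6 1.6 3.2 3.6 0.9 1.4 1.  2.3 1.5 1.4 3.6 4.  0.1]
n [-0.1 -1.   0.2] in tool: centre [  0.1 -16.6   8.5] n [-0.  -1.  -0.2]
lip top z 304.4122247450026 tcp [492.9 466.2 240. ]
```

The fit gives a tilt of 13.8° and the lip centre at (0,−17,9) in the tool frame. I'll take it upright to a point above slot b.

```bash
cat >> h.py <<'E'
M=np.array([0,-12,10.])
def forM(m,yaw,tilt): return np.array(m,float)-pose(yaw,tilt).apply(M)
E
python3 - <<'E'
from h import *
s,p,r=cur();fr=(p,r)
t1=forM((465,330,240),173.9,-13.8);go(t1,173.9,-13.8)
t=forM((442.4,209.6,240),173.9,-13.8);print(t);go(t,173.9,-13.8,(t1,pose(173.9,-13.8)))
E
```

```text
[ 0.062 -0.646 -0.062] [-0.154 -0.001 -0.004] dist 130 deg 14
[443.38488483 218.81579928 252.57374429]
[ 0.048 -0.593 -0.146] [0. 0. 0.] dist 123 deg 0
```

Call:
{"method": "play_rows", "body": {"plan": [0,0,-0.062,-0.05,0,0,1,0.062,-0.15,-0.062,-0.1,0,-0.004,1,0.062,-0.35,-0.062,-0.154,0,-0.004,1,0.062,-0.55,-0.062,-0.154,0,-0.004,1,0.062,-0.646,-0.062,-0.154,0,-0.004,1,0.062,-0.646,-0.062,-0.154,0,-0.004,1]}}

```text
time_s: 6.6
ee_pos: [466.2, 337.0, 253.4]
eef_rot: [0.006, 0.054, 0.991, 0.12]
contact_force: [0.1, -0.4, -2.0]
gripper_width: 0.046
finger_force: 51.6
```

Call:
{"method": "play_rows", "body": {"plan": [0.048,-0.15,-0.04,0,0,0,1,0.048,-0.3,-0.08,0,0,0,1,0.048,-0.5,-0.12,0,0,0,1,0.048,-0.593,-0.146,0,0,0,1,0.048,-0.593,-0.146,0,0,0,1,0.048,-0.593,-0.146,0,0,0,1,0.048,-0.593,-0.146,0,0,0,1]}}

```text
time_s: 7.3
ee_pos: [443.9, 220.0, 253.9]
eef_rot: [0.006, 0.052, 0.991, 0.121]
contact_force: [-0.0, 0.1, -2.1]
gripper_width: 0.049
finger_force: 51.6
```

Run:
```python
from h import *
import pickle
s,p,r=cur();print(s["time_s"],p,s["contact_force"],s["gripper_width"],r.inv().apply(pose(173.9,-13.8).apply([0,0,1])))
t=read_camera("top");w=calibration("wrist");a=read_camera("wrist");pickle.dump(w,open("w4.pkl","wb"))
A=cv2.resize(a[60:420,140:420],None,fx=1.5,fy=1.5);B=cv2.resize(t[170:305,370:490],None,fx=3.1,fy=3.1)
B=cv2.copyMakeBorder(B,0,max(0,A.shape[0]-B.shape[0]),0,0,0);h=A.shape[0]
cv2.imwrite("pics/c5.png",np.hstack([A,B[:h]])[:,:,::-1]);print(A.shape,B.shape)
```

```text
7.3 [443.92931272 220.04527375 253.93611683] [-0.00725286  0.0763325  -2.07782034] 0.04875742708036374 [-1.01963445e-04 -1.23577392e-03  9.99999231e-01]
(540, 420, 3) (540, 372, 3)
```

View pics/c5.png

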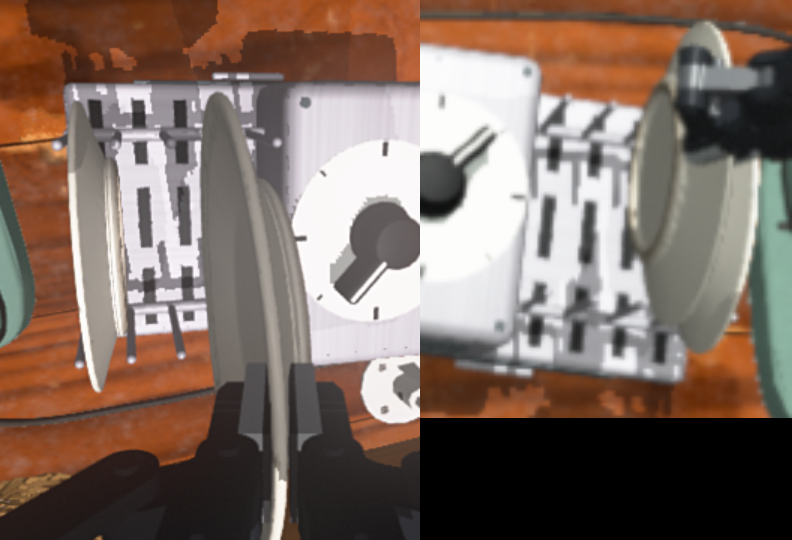

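Run:
```python
from fit import *;import pickle
np.set_printoptions(precision=1,suppress=True)
w=pickle.load(open("w4.pkl","rb"));t=calibration("top")
W=np.array([(215,93),(205,130),(203,200),(208,290),(262,230),(275,300),(283,370)])/1.5+[140,60]
T=(np.array([(708,22),(737,60),(753,130),(756,200),(745,270),(725,325),(700,352)])-[420,0])/3.1+[370,170]
for o in ([(w,W),(t,T)],[(t,T)]):
  v,e=fit(o,[443,205,240,0,-6.1],-6.1)
  C,n,q=lip(v);print("lip centre",C,"rimmid",C-5*n,"tilt,yaw",v[3:],"res",e)
s_,p,r=cur();print("model",p+r.apply(M))
```

```text
lip centre [436.1 203.  283. ] rimmid [436.2 208.  283.2] tilt,yaw [-1.4 -0.7] res [1.7 5.  1.5 3.2 4.4 1.3 3.3 2.4 9.6 6.9 4.6 3.1 1.2 9.4 2.7]
lip centre [430.2 201.  253.7] rimmid [430.2 206.  253.7] tilt,yaw [-0.8  0.2] res [1.7 0.6 0.1 0.9 0.1 0.1 3.  3.2]
model [442.9 210.9 241.5]
```

Run:
```python
from fit import *;import pickle
np.set_printoptions(precision=0,suppress=True)
w=pickle.load(open("w4.pkl","rb"));t=calibration("top")
for nm,cal,f in(("top",t,lambda x:(x-[370,170])*3.1+[420,0]),("wrist",w,lambda x:(x-[140,60])*1.5)):
  for tilt in(0,5,-5):
    n=lip([0,0,0,tilt,-6.1])[1]
    C,n,q=lip(list(np.array([442.9,210.9,241.5])+5*n)+[tilt,-6.1])
    e=np.array([f(proj(cal,k)) for k in q])
    print(nm,tilt,"top",e[e[:,1].argmin()],"bot",e[e[:,1].argmax()],"R",e[e[:,0].argmax()],"L",e[e[:,0].argmin()])
```

```text
top 0 top [708.  11.] bot [667. 318.] R [733.  95.] L [643. 236.]
top 5 top [705.  10.] bot [669. 319.] R [719.  78.] L [655. 253.]
top -5 top [711.  12.] bot [666. 318.] R [746. 106.] L [632. 226.]
wrist 0 top [224. 104.] bot [263. 572.] R [284. 450.] L [203. 227.]
wrist 5 top [224. 104.] bot [277. 570.] R [312. 436.] L [189. 237.]
wrist -5 top [224. 104.] bot [248. 573.] R [255. 484.] L [217. 195.]
```

The top view mixes in the rim of the fixed saucer, so I can't use it here. The wrist view matches the model with the saucer about upright. I'll descend in steps and watch the force.

Run:
```python
from h import *
for z in (200,165,140,120):
    go(forM((442.4,209.6,z),173.9,-13.8),173.9,-13.8)
```

```text
[ 0.002 -0.056  0.2  ] [ 0.001 -0.     0.001] dist 42 deg 0
[ 0.002 -0.098  0.37 ] [ 0.001 -0.     0.001] dist 77 deg 0
[ 0.002 -0.128  0.491] [ 0.001 -0.     0.001] dist 102 deg 0
[ 0.002 -0.152  0.588] [ 0.001 -0.     0.001] dist 122 deg 0
```

Call:
{"method": "play_rows", "body": {"plan": [0.002,-0.035,0.1,0,0,0,1,0.002,-0.056,0.2,0,0,0,1,0.002,-0.07,0.25,0,0,0,1,0.002,-0.08,0.3,0,0,0,1,0.002,-0.098,0.37,0,0,0,1,0.002,-0.098,0.37,0,0,0,1]}}

```text
time_s: 8.0
ee_pos: [442.7, 218.0, 176.0]
eef_rot: [0.006, 0.053, 0.991, 0.12]
contact_force: [0.3, 0.8, -1.4]
gripper_width: 0.051
finger_force: 51.5
```

Run:
```python
from h import *
import pickle
s,p,r=cur();print(s["time_s"],p,s["contact_force"],s["ft_torque"],s["gripper_width"],p+r.apply(M))
for z in (135,120,112):
    go(forM((442.4,209.6,z),173.9,-13.8),173.9,-13.8)
b=read_camera("side");w=calibration("wrist");a=read_camera("wrist");pickle.dump(w,open("w5.pkl","wb"))
A=cv2.resize(a[40:420,140:420],None,fx=1.5,fy=1.5);B=cv2.resize(b[80:270,280:410],None,fx=2.9,fy=2.9)
B=cv2.copyMakeBorder(B,0,max(0,A.shape[0]-B.shape[0]),0,0,0);h=A.shape[0]
cv2.imwrite("pics/c6.png",np.hstack([A,B[:h]])[:,:,::-1]);print(A.shape,B.shape)
```

```text
8.0 [442.74104886 217.98539881 175.95138388] [ 0.25760763  0.76132458 -1.38840646] [-0.32028988  0.0146246  -0.01732275] 0.05092167967843663 [441.73931818 208.78008719 163.37128954]
[-0.003 -0.03   0.139] [ 0.    -0.001 -0.   ] dist 28 deg 0
[-0.003 -0.048  0.212] [ 0.    -0.001 -0.   ] dist 43 deg 0
[-0.003 -0.057  0.25 ] [ 0.    -0.001 -0.   ] dist 51 deg 0
(570, 420, 3) (570, 377, 3)
```

View pics/c6.png

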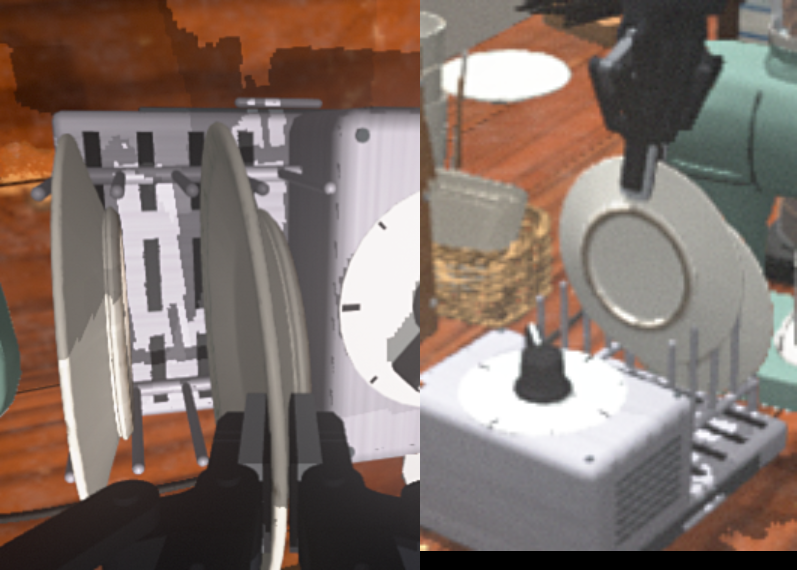

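The saucer's near edge sits between the wire tops at (185,192) and (260,188), which is slot b, and the force is about zero. Continuing down.

Call:
{"method": "play_rows", "body": {"plan": [-0.003,-0.015,0.06,0,0,0,1,-0.003,-0.026,0.12,0,0,0,1,-0.003,-0.036,0.16,0,0,0,1,-0.003,-0.042,0.19,0,0,0,1,-0.003,-0.048,0.212,0,0,0,1,-0.003,-0.048,0.212,0,0,0,1,-0.003,-0.048,0.212,0,0,0,1]}}

```text
time_s: 8.8
ee_pos: [444.4, 218.7, 134.6]
eef_rot: [0.007, 0.053, 0.991, 0.121]
contact_force: [0.0, -0.3, -1.7]
gripper_width: 0.05
finger_force: 51.5
```

Run:
```python
from h import *
s,p,r=cur();print(s["time_s"],p,s["contact_force"],s["ft_torque"],s["gripper_width"],p+r.apply(M))
for z in (116,112,108):
    go(forM((442.4,209.6,z),173.9,-13.8),173.9,-13.8)
```

```text
8.8 [444.4298726  218.71725715 134.57036354] [ 0.04803127 -0.27207172 -1.65649246] [-0.37381731  0.03309579 -0.03102407] 0.05031925668660948 [443.45954662 209.51538772 121.98529039]
[ 0.005 -0.007  0.029] [0.001 0.001 0.   ] dist 6 deg 0
[ 0.005 -0.012  0.049] [0.001 0.001 0.   ] dist 10 deg 0
[ 0.005 -0.017  0.068] [0.001 0.001 0.   ] dist 14 deg 0
```

Call:
{"method": "play_rows", "body": {"plan": [0.002,-0.006,0.025,0,0,0,1,0.002,-0.009,0.037,0,0,0,1,0.002,-0.012,0.049,0,0,0,1,0.002,-0.012,0.049,0,0,0,1]}}

```text
time_s: 9.2
ee_pos: [445.0, 218.8, 125.1]
eef_rot: [0.008, 0.053, 0.991, 0.121]
contact_force: [4.5, -0.1, 2.8]
gripper_width: 0.048
finger_force: 52.4
```

Call:
{"method": "play_rows", "body": {"plan": [-0.006,0,0,0,0,0,1,-0.01,-0.002,0.008,0,0,0,1,-0.01,-0.004,0.014,0,0,0,1,-0.01,-0.004,0.014,0,0,0,1]}}

```text
time_s: 9.6
ee_pos: [447.2, 218.8, 123.0]
eef_rot: [0.008, 0.053, 0.991, 0.121]
contact_force: [1.9, -0.1, 10.3]
gripper_width: 0.048
finger_force: 53.4
```

Call:
{"method": "play_rows", "body": {"plan": [0,0,0,0,0,0,0.8,0,0,0,0,0,0,0.6,0,0,0,0,0,0,0.4,0,0,0,0,0,0,0.35,0,0,0,0,0,0,0.35,0,0,0,0,0,0,0.35]}}

```text
time_s: 10.2
ee_pos: [445.7, 218.5, 121.1]
eef_rot: [0.007, 0.053, 0.991, 0.12]
contact_force: [-0.0, 0.1, -0.1]
gripper_width: 0.323
finger_force: 0.0
```

Run:
```python
from h import *
import pickle
s,p,r=cur();print(s["time_s"],p,s["contact_force"],s["gripper_width"],s["qpos"])
w=calibration("wrist");a=read_camera("wrist");cv2.imwrite("pics/r6.png",a[:,:,::-1])
go(p+[0,0,130],173.9,-13.8)
```

```text
10.2 [445.70040947 218.45724635 121.08768941] [-0.00298311  0.13820861 -0.12177203] 0.3231608846484591 [ 0.01853288 -0.35348576 -0.47888199  1.41438224  0.23993593  0.12870538]
[-0.     0.156 -0.631] [0.001 0.    0.   ] dist 130 deg 0
```

Call:
{"method": "play_rows", "body": {"plan": [0,0.024,-0.1,0,0,0,0.35,0,0.06,-0.24,0,0,0,0.35,0,0.12,-0.48,0,0,0,0.35,0,0.156,-0.631,0,0,0,0.35,0,0.156,-0.631,0,0,0,0.35]}}

```text
time_s: 10.75
ee_pos: [447.6, 218.6, 256.2]
eef_rot: [0.01, 0.052, 0.991, 0.121]
contact_force: [0.5, 0.0, 0.1]
gripper_width: 0.327
finger_force: 0.0
```

Run:
```python
from h import *
import pickle
s,p,r=cur();print(s["time_s"],p,s["contact_force"],s["qpos"].round(2))
b=read_camera("side");cv2.imwrite("pics/side7.png",b[:,:,::-1])
t=read_camera("top");cv2.imwrite("pics/top7.png",t[:,:,::-1])
# pointer: white pixels vs black on knob wing in top view
T=calibration("top");u,v=proj(T,(453.6,314.7,141));print("axis px",u,v)
g=t.astype(int).sum(2);
u,v=int(u),int(v)
print(g[v-24:v+14:1,u-10:u+30:2]//8)
```

```text
10.75 [447.64111449 218.61161441 256.2356573 ] [0.51086232 0.00372594 0.0662184 ] [ 0.02 -0.33 -0.21  1.65  0.24  0.13]
axis px 375.6024808156202 226.57897686407784
[[94 94 94 94 94 94 55 94 94 94 93 92 91 91 91 90 91 89 90 89]
 [94 94 94 94 94 93 59 94 94 94 94 94 92 91 91 91 91 89 90 89]
 [94 94 94 94 94 93 71 94 94 94 94 94 94 91 91 91 91 89 90 89]
 [94 94 94 94 94 94 90 94 94 94 94 94 94 93 91 90 91 89 90 88]
 [94 94 94 94 94 94 94 94 94 94 94 94 94 94 92 90 91 89 90 88]
 [94 94 94 94 94 94 94 94 94 94 94 94 94 94 94 91 91 89 89 88]
 [94 94 94 94 94 94 94 94 94 94 94 94 94 94 94 92 91 89 89 88]
 [94 94 94 94 94 94 94 94 94 94 94 94 94 93 94 94 91 89 89 87]
 [94 94 94 94 94 94 94 94 94 94 94 94 92 76 94 94 91 89 89 87]
 [94 94 94 94 94 94 94 94 94 94 94 94 73 55 91 94 88 89 88 86]
 [94 94 94 94 94 94 94 94 94 94 94 89 43 83 79 89 89 90 88 86]
 [94 94 94 94 94 94 94 94 94 94 94 65 59 86 45 88 94 92 88 85]
 [94 94 94 94 94 94 94 94 94 94 89 43 84 64 31 93 94 94 89 85]
 [94 94 94 94 94 94 94 94 94 94 64 60 86 35 54 94 94 94 89 85]
 [94 94 94 94 94 94 94 94 94 84 47 85 64 23 85 94 94 
[... 759 characters left out ...]
94 94]
 [ 8 12 30 29 28 27 26 24 21 14 73 94 94 94 94 94 94 94 94 94]
 [ 9 10 29 29 28 26 25 22 21 13 80 94 94 94 94 94 94 94 94 94]
 [ 8  9 26 29 27 25 24 22 19 12 88 94 94 94 94 94 94 94 94 94]
 [10  6 19 26 26 25 23 20 15 13 91 94 94 94 94 94 94 89 85 88]
 [13  6 11 20 25 24 22 17 10 19 92 94 94 94 94 94 94 76 50 62]
 [19  6  6 11 18 18 17 11  7 33 94 94 94 94 94 94 94 90 76 75]
 [38  8  6  7  8 10  9  6  7 49 94 94 94 94 94 94 94 94 93 91]
 [67 12  7  6  6  5  6  7 16 66 94 94 94 94 94 94 94 94 94 92]
 [84 25  7  6  6  6  6  7 43 90 94 94 94 94 94 94 94 94 94 92]
 [92 48 15  8  7  7  8 21 82 94 94 94 94 94 94 94 94 94 94 89]
 [94 65 36 21 13 15 21 56 93 94 94 94 94 94 94 94 94 94 94 84]]
```

Run:
```python
from h import *
T=calibration("top");a=at_z(T,381.3,222,140);b=at_z(T,391,212.5,140);ax=np.array([453.6,314.7,140])
for d in(b-a,b-ax):print(d,np.degrees(np.arctan2(d[1],d[0])))
# saucer check in side view: fit not viewed; print lip-edge brightness? project expected seated top
S=calibration("side");print(proj(S,(443,209,187)))
```

```text
[ 17.01021825 -16.66037075   0.        ] -44.40470112257137
[ 25.39184946 -26.49413272   0.        ] -46.21702775154241
[355.11477156 157.51441442]
```

Run:
```python
from h import *
t=(474.6,293.3,240)
go(t,244,0)
go(t,314.5,0,(t,pose(244,0)))
```

```text
[-0.101  0.362  0.15 ] [ 0.134  0.095 -0.775] dist 81 deg 71
[0. 0. 0.] [ 0.     0.    -0.783] dist 0 deg 71
```

Call:
{"method": "play_rows", "body": {"plan": [-0.101,0.362,0.1,0.134,0.095,-0.775,0.2,-0.101,0.362,0.1,0.134,0.095,-0.775,0.2,-0.101,0.362,0.15,0.134,0.095,-0.775,0.2,-0.101,0.362,0.15,0.134,0.095,-0.775,0.2,-0.101,0.362,0.15,0.134,0.095,-0.775,0.2,-0.101,0.362,0.15,0.134,0.095,-0.775,0.2,-0.101,0.362,0.15,0.134,0.095,-0.775,0.2,-0.101,0.362,0.15,0.134,0.095,-0.775,0.2,-0.101,0.362,0.15,0.134,0.095,-0.775,0.2,-0.101,0.362,0.15,0.134,0.095,-0.775,0.2]}}

```text
time_s: 11.85
ee_pos: [473.2, 293.5, 237.9]
eef_rot: [-0.001, -0.531, 0.848, 0.0]
contact_force: [0.3, 0.5, -0.2]
gripper_width: 0.402
finger_force: 0.0
```

Call:
{"method": "play_rows", "body": {"plan": [0,0,0,0,0,-0.783,0.2,0,0,0,0,0,-0.783,0.2,0,0,0,0,0,-0.783,0.2,0,0,0,0,0,-0.783,0.2,0,0,0,0,0,-0.783,0.2,0,0,0,0,0,-0.783,0.2,0,0,0,0,0,-0.783,0.2,0,0,0,0,0,-0.783,0.2,0,0,0,0,0,-0.783,0.2,0,0,0,0,0,-0.783,0.2]}}

```text
time_s: 12.85
ee_pos: [473.9, 293.2, 238.9]
eef_rot: [0.0, 0.921, -0.389, -0.001]
contact_force: [0.8, -0.0, 0.2]
gripper_width: 0.402
finger_force: 0.0
```

Run:
```python
from h import *
s,p,r=cur();print(s["time_s"],p,s["qpos"].round(2),s["gripper_width"],r.as_euler('zyx',degrees=True))
go((474.6,293.3,84),-45.5,0)
```

```text
12.85 [473.90989472 293.17864828 238.89275917] [ 0.32 -0.01  0.06  1.64  0.   -2.02] 0.4015628456535331 [ 4.57337684e+01 -8.32844148e-02  1.79977134e+02]
[ 0.003 -0.004  0.774] [ 0.001  0.    -0.003] dist 155 deg 0
```

Call:
{"method": "play_rows", "body": {"plan": [0.003,-0.004,0.2,0,0,0,0.2,0.003,-0.004,0.4,0,0,0,0.2,0.003,-0.004,0.55,0,0,0,0.2,0.003,-0.004,0.65,0,0,0,0.2,0.003,-0.004,0.72,0,0,0,0.2,0.003,-0.004,0.774,0,0,0,0.2,0.003,-0.004,0.774,0,0,0,0.2]}}

```text
time_s: 13.55
ee_pos: [474.5, 293.3, 83.7]
eef_rot: [0.001, 0.922, -0.387, -0.001]
contact_force: [-0.6, -0.1, -0.5]
gripper_width: 0.399
finger_force: 0.0
```

Call:
{"method": "play_rows", "body": {"plan": [0,0,0,0,0,0,0.5,0,0,0,0,0,0,1,0,0,0,0,0,0,1,0,0,0,0,0,0,1,0,0,0,0,0,0,1,0,0,0,0,0,0,1,0,0,0,0,0,0,1], "grip_force": 25}}

```text
time_s: 14.25
ee_pos: [475.7, 293.4, 86.0]
eef_rot: [-0.0, 0.922, -0.387, 0.001]
contact_force: [-1.1, -4.5, 6.5]
gripper_width: 0.11
finger_force: 28.5
```

Call:
{"method": "play_rows", "body": {"plan": [0,0,-0.025,0,0,0,1,-0.0015,0.0209,-0.025,0,0,0.0889,1,-0.0058,0.0413,-0.025,0,0,0.1778,1,-0.013,0.061,-0.025,0,0,0.2667,1,-0.0228,0.0795,-0.025,0,0,0.3556,1,-0.0351,0.0964,-0.025,0,0,0.4444,1,-0.0496,0.1115,-0.025,0,0,0.5333,1,-0.0661,0.1244,-0.025,0,0,0.6222,1,-0.0842,0.1348,-0.025,0,0,0.7111,1,-0.1036,0.1427,-0.025,0,0,0.8,1,-0.124,0.1477,-0.025,0,0,0.8889,1,-0.124,0.1477,-0.025,0,0,0.8889,1]}}

```text
time_s: 15.45
ee_pos: [436.1, 290.9, 88.0]
eef_rot: [-0.001, -0.456, 0.89, 0.0]
contact_force: [6.9, 2.7, -18.0]
gripper_width: 0.109
finger_force: 26.0
```

Run:
```python
from h import *
s,p,r=cur();d=p[:2]-[453.6,314.7];print(s["contact_force"],s["ft_torque"],s["qpos"].round(2),"r",np.hypot(*d),"ang",np.degrees(np.arctan2(d[1],d[0])),"yaw",np.degrees(np.arctan2(*r.as_matrix()[[1,0],0])))
```

```text
[  6.86004164   2.66505479 -17.96795034] [ 0.66884418 -1.41645966 -0.18127261] [ 0.34 -0.12 -0.32  1.37  0.   -0.61] r 29.533684103590737 ang -126.23612859839497 yaw -125.80475037375447
```

Call:
{"method": "play_rows", "body": {"plan": [-0.0015,0.0209,0.012,0,0,0.0889,1,-0.0058,0.0413,0.012,0,0,0.1778,1,-0.013,0.061,0.012,0,0,0.2667,1,-0.0228,0.0795,0.012,0,0,0.3556,1,-0.0351,0.0964,0.012,0,0,0.4444,1,-0.0496,0.1115,0.012,0,0,0.5333,1,-0.0661,0.1244,0.012,0,0,0.6222,1,-0.0842,0.1348,0.012,0,0,0.7111,1,-0.1036,0.1427,0.012,0,0,0.8,1,-0.124,0.1477,0.012,0,0,0.8889,1,-0.124,0.1477,0.012,0,0,0.8889,1]}}

```text
time_s: 16.55
ee_pos: [426.8, 328.3, 87.6]
eef_rot: [-0.0, 0.222, 0.975, -0.0]
contact_force: [-1.6, -0.1, 1.9]
gripper_width: 0.104
finger_force: 28.5
```

Run:
```python
from h import *
s,p,r=cur();d=p[:2]-[453.6,314.7];print(s["contact_force"],s["ft_torque"],s["qpos"].round(2),"r",np.hypot(*d),"ang",np.degrees(np.arctan2(d[1],d[0])),"yaw",np.degrees(np.arctan2(*r.as_matrix()[[1,0],0])))
```

```text
[-1.61139907 -0.09893219  1.89559184] [-0.06363723  0.31398464 -0.14997583] [ 0.41 -0.08 -0.28  1.37  0.    0.86] r 30.078095831286124 ang 153.11081341917944 yaw 154.38361303571847
```

Call:
{"method": "play_rows", "body": {"plan": [-0.0015,0.0209,0,0,0,0.0889,1,-0.0058,0.0413,0,0,0,0.1778,1,-0.013,0.061,0,0,0,0.2667,1,-0.0228,0.0795,0,0,0,0.3556,1,-0.0351,0.0964,0,0,0,0.4444,1,-0.0496,0.1115,0,0,0,0.5333,1,-0.0661,0.1244,0,0,0,0.6222,1,-0.0842,0.1348,0,0,0,0.7111,1,-0.1036,0.1427,0,0,0,0.8,1,-0.124,0.1477,0,0,0,0.8889,1,-0.124,0.1477,0,0,0,0.8889,1,-0.124,0.1477,0,0,0,0.8889,1]}}

```text
time_s: 17.75
ee_pos: [462.1, 344.3, 87.7]
eef_rot: [-0.0, 0.794, 0.608, 0.0]
contact_force: [-0.9, 3.8, 0.3]
gripper_width: 0.109
finger_force: 28.3
```

Run:
```python
from h import *
s,p,r=cur();d=p[:2]-[453.6,314.7];print(s["contact_force"],s["ft_torque"],s["qpos"].round(2),"r",np.hypot(*d),"ang",np.degrees(np.arctan2(d[1],d[0])),"yaw",np.degrees(np.arctan2(*r.as_matrix()[[1,0],0])))
t=read_camera("top");cv2.imwrite("pics/top8.png",t[:,:,::-1])
```

```text
[-0.90331615  3.8358451   0.25557546] [ 0.79604088  0.19671205 -0.13986084] [ 0.41  0.04 -0.17  1.37  0.    2.25] r 30.797202526443524 ang 74.07422686293043 yaw 74.85444389835759
```

Call:
{"method": "play_rows", "body": {"plan": [-0.0015,-0.0209,0,0,0,-0.0889,1,-0.0058,-0.0413,0,0,0,-0.1778,1,-0.013,-0.061,0,0,0,-0.2667,1,-0.0228,-0.0795,0,0,0,-0.3556,1,-0.0351,-0.0964,0,0,0,-0.4444,1,-0.0496,-0.1115,0,0,0,-0.5333,1,-0.0661,-0.1244,0,0,0,-0.6222,1,-0.0842,-0.1348,0,0,0,-0.7111,1,-0.1036,-0.1427,0,0,0,-0.8,1,-0.124,-0.1477,0,0,0,-0.8889,1,-0.124,-0.1477,0,0,0,-0.8889,1]}}

```text
time_s: 18.9
ee_pos: [426.6, 327.9, 87.6]
eef_rot: [-0.0, 0.218, 0.976, 0.0]
contact_force: [-2.4, 3.9, 0.8]
gripper_width: 0.11
finger_force: 28.4
```

Call:
{"method": "play_rows", "body": {"plan": [-0.0015,-0.0209,0,0,0,-0.0889,1,-0.0058,-0.0413,0,0,0,-0.1778,1,-0.013,-0.061,0,0,0,-0.2667,1,-0.0228,-0.0795,0,0,0,-0.3556,1,-0.0351,-0.0964,0,0,0,-0.4444,1,-0.0496,-0.1115,0,0,0,-0.5333,1,-0.0661,-0.1244,0,0,0,-0.6222,1,-0.0842,-0.1348,0,0,0,-0.7111,1,-0.1036,-0.1427,0,0,0,-0.8,1,-0.124,-0.1477,0,0,0,-0.8889,1,-0.124,-0.1477,0,0,0,-0.8889,1,-0.124,-0.1477,0,0,0,-0.8889,1]}}

```text
time_s: 20.1
ee_pos: [436.5, 290.5, 87.6]
eef_rot: [-0.0, -0.456, 0.89, -0.0]
contact_force: [-3.5, -0.4, 3.8]
gripper_width: 0.107
finger_force: 28.8
```

Run:
```python
from h import *
s,p,r=cur();d=p[:2]-[453.6,314.7];print(s["contact_force"],s["ft_torque"],s["qpos"].round(2),"r",np.hypot(*d),"ang",np.degrees(np.arctan2(d[1],d[0])),"yaw",np.degrees(np.arctan2(*r.as_matrix()[[1,0],0])))
```

```text
[-3.49807103 -0.41361192  3.80978235] [0.26495883 0.59858273 0.15687443] [ 0.34 -0.12 -0.32  1.37 -0.   -0.61] r 29.624012624720955 ang -125.22683608956433 yaw -125.80459548230392
```

Call:
{"method": "play_rows", "body": {"plan": [-0.0015,-0.0209,0,0,0,-0.0889,1,-0.0058,-0.0413,0,0,0,-0.1778,1,-0.013,-0.061,0,0,0,-0.2667,1,-0.0197,-0.0743,0,0,0,-0.33,1,-0.0197,-0.0743,0,0,0,-0.33,1,-0.0197,-0.0743,0,0,0,-0.33,1]}}

```text
time_s: 20.7
ee_pos: [451.0, 285.0, 87.6]
eef_rot: [-0.0, -0.668, 0.744, -0.0]
contact_force: [-2.5, -0.7, 3.6]
gripper_width: 0.107
finger_force: 28.8
```

Run:
```python
from h import *
s,p,r=cur();d=p[:2]-[453.6,314.7];print("r",np.hypot(*d),"ang",np.degrees(np.arctan2(d[1],d[0])),"yaw",np.degrees(np.arctan2(*r.as_matrix()[[1,0],0])),s["contact_force"])
```

```text
r 29.798872990696513 ang -95.02921665814763 yaw -96.1161205396171 [-2.54832988 -0.66309989  3.6454357 ]
```

Call:
{"method": "play_rows", "body": {"plan": [0,0,0,0,0,0,0.6,0,0,0,0,0,0,0.4,0,0,0,0,0,0,0.2,0,0,0,0,0,0,0.2,0,0,-0.1,0,0,0,0.2,0,0,-0.3,0,0,0,0.2,0,0,-0.55,0,0,0,0.2,0,0,-0.8,0,0,0,0.2,0,0,-0.8,0,0,0,0.2]}}

```text
time_s: 21.6
ee_pos: [453.7, 285.9, 255.0]
eef_rot: [0.005, -0.67, 0.742, -0.002]
contact_force: [0.0, -0.1, -0.2]
gripper_width: 0.396
finger_force: 0.0
```

Run:
```python
from h import *
s,p,r=cur();print(s["time_s"],p,s["contact_force"],s["qpos"].round(2))
w=calibration("wrist");a=read_camera("wrist");cv2.imwrite("pics/w9.png",a[:,:,::-1])
u,v=proj(w,(453.6,314.7,141));tip=proj(w,(449.1,273,140));print(u,v,tip)
# profile across wing at several radii, top z=140: brightness vs angle
g=a.astype(int).sum(2)//8
for rr in(22,27,32,36,39):
  row=[]
  for an in range(-120,-70,2):
    q=proj(w,(453.6+rr*np.cos(np.radians(an)),314.7+rr*np.sin(np.radians(an)),140));x,y=q.round().astype(int)
    row.append(g[y,x] if 0<=x<640 and 0<=y<480 else -1)
  print(rr,*row)
for z,rr in((112,49),):
  row=[]
  for an in range(-112,-80,1):
    q=proj(w,(453.6+rr*np.cos(np.radians(an)),314.7+rr*np.sin(np.radians(an)),112));x,y=q.round().astype(int);row.append(g[y,x])
  print("mark",*row)
```

```text
21.6 [453.69460539 285.91923634 254.99326555] [ 0.02078493 -0.14059671 -0.19993839] [ 0.32 -0.08  0.02  1.66 -0.   -1.15]
330.5146369263329 263.54779638901454 [331.00452949 211.22042499]
22 32 32 32 32 32 32 32 32 32 33 58 93 95 88 55 37 35 33 33 33 33 34 34 34 34
27 75 76 76 77 66 77 67 42 31 33 61 93 95 88 36 33 33 58 95 94 93 94 93 94 93
32 83 74 75 76 75 75 76 64 40 30 32 93 95 54 36 31 57 92 92 92 92 92 92 92 92
36 92 88 79 75 75 75 75 77 39 30 32 93 95 51 35 30 92 94 92 92 92 92 92 92 92
39 92 92 93 83 75 75 76 76 59 30 32 61 95 53 32 54 92 92 92 92 92 92 92 92 92
mark 92 92 92 92 92 92 92 92 92 92 92 92 94 83 48 32 33 62 92 93 92 92 92 92 92 92 92 92 92 92 92 92
```

Run:
```python
from h import *
b=read_camera("side");t=read_camera("top");S=calibration("side");T=calibration("top")
for nm,im,c in(("side",b,S),("top",t,T)):
  for y in (197,209,221):
    print(nm,y,[ (lambda q:int(im[q[1],q[0]].sum()//8))(proj(c,(443,y,z)).round().astype(int)) for z in range(150,216,4)])
o=cv2.imread("pics/top0.png")[:,:,::-1]
for n,(u0,v0,u1,v1) in dict(pitcher=(264,275,320,318),cup=(198,208,240,256)).items():
  print(n,np.abs(o[v0:v1,u0:u1].astype(int)-t[v0:v1,u0:u1]).mean())
```

```text
side 197 [72, 71, 72, 70, 70, 95, 79, 78, 77, 77, 79, 76, 77, 50, 15, 18, 16]
side 209 [72, 73, 71, 71, 71, 70, 70, 92, 78, 76, 76, 76, 77, 72, 55, 41, 47]
side 221 [95, 73, 75, 73, 72, 71, 72, 71, 75, 91, 74, 74, 73, 75, 67, 42, 48]
top 197 [53, 52, 75, 75, 87, 88, 88, 82, 50, 50, 49, 55, 47, 52, 48, 48, 43]
top 209 [83, 94, 94, 94, 89, 90, 89, 88, 88, 80, 56, 56, 55, 55, 74, 87, 74]
top 221 [66, 61, 61, 61, 60, 60, 60, 60, 59, 61, 61, 69, 69, 86, 90, 88, 74]
pitcher 11.659883720930232
cup 12.800760582010582
```

Run:
```python
from h import *
t=read_camera("top");b=read_camera("side")
for nm,im,d in(("top",t,dict(pitcher=(264,275,320,318),cup=(198,208,240,256),jar=(190,155,240,205),scis=(100,235,160,330))),("side",b,dict(pitcher=(310,270,362,335),cup=(203,308,260,358),jar=(155,268,205,340)))):
  o=cv2.imread(f"pics/{nm}0.png")[:,:,::-1]
  g=lambda x:cv2.cvtColor(np.ascontiguousarray(x),cv2.COLOR_RGB2GRAY).astype(np.float32)
  for n,(u0,v0,u1,v1) in d.items():
    A,B=g(o[v0:v1,u0:u1]),g(im[v0:v1,u0:u1]);print(nm,n,np.abs(A-B).mean().round(1),np.round(cv2.phaseCorrelate(A,B)[0],2))
```

```text
top pitcher 12.3 [0.04 0.6 ]
top cup 13.4 [ 0.5  -0.07]
top jar 13.2 [-0.05 -0.02]
top scis 13.8 [ 0.03 -0.03]
side pitcher 4.0 [-0.02 -0.04]
side cup 4.0 [0.04 0.05]
side jar 3.8 [ 0.04 -0.  ]
```

```bash
python3 -c "
from plant import order;print(order.sign_off())"
```

```text
the job is handed in; nothing more can be done
None
```

The saucer is on edge in slot b, released only once it was down on the rails. The timer was wound to about 279° (9° past the 30 mark) and set back to 10 minutes; by the camera the pitcher and cup have not moved, and the job is handed in at about 22 s.

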